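# Take the cup carrier off its hooks and hold it level over the register

## Robot

A 7-joint arm with a two-finger parallel gripper is mounted at the origin on a cart in front of the work surface, level with it; the furniture and walls round the work are solid. World frame = base frame: x ahead of the robot, y to its left, z up, the work surface at z = 0. Lengths are in mm, angles in rad, forces in N, time in s.
With the tool pointing down it reaches from about 400 to 875 mm from the base axis. Payload 19.3 kg.
Tool frame: the origin (TCP) lies on the centre line of the jaws, within the pads' length; the fingertips stand 17 mm ahead of it and the grasp point (between the pads) lies 2 mm behind it; z points along the fingers, y is the line along which they close (so a half turn about z gives the same grasp; the last joint's range is limited). The gripper opens to 85 mm and grips with 20 to 120 N. Pads are 22 mm wide; open, the fingers measure 114 mm over their backs; the gripper's body (76 mm by 85 mm) begins 54 mm behind the grasp point. The pads swing forward as they close: fully open they stand 13 mm farther back than shut.
Start: joints at [-0.07, 0.521, -0.036, 1.599, 0.021, 1.021, -0.113], TCP at [624.991, -0.025, 211.591] pointing down, gripper open.
Joint ranges: [-2.91, 2.91], [-0.3, 2.13], [-1.5, 1.42], [0.17, 2.43], [-1.26, 4.41], [0.16, 1.93], [-2.52, 2.52]. Speed limits (rad/s): [1.89, 1.89, 2.39, 2.39, 3.01, 3.01, 3.01].

## Interface

Orientations are given as a rotation vector (axis times angle).
In Python, from bench import r gives the robot as it stands. The module is installed in compiled form; this text tells all that it offers.
- The arm moves only by the tool shift_gripper, called after "Emit:" as name(argument=value, ...) on one line, values as JSON. Schema: {"type":"object","properties":{"moves":{"type":"object","properties":{"ax":{"type":"array","items":{"type":"number"},"minItems":1,"maxItems":12},"ay":{"type":"array","items":{"type":"number"},"minItems":1,"maxItems":12},"az":{"type":"array","items":{"type":"number"},"minItems":1,"maxItems":12},"dx":{"type":"array","items":{"type":"number"},"minItems":1,"maxItems":12},"dy":{"type":"array","items":{"type":"number"},"minItems":1,"maxItems":12},"dz":{"type":"array","items":{"type":"number"},"minItems":1,"maxItems":12},"aperture":{"type":"array","items":{"type":"number"},"minItems":1,"maxItems":12}},"additionalProperties":false,"required":["ax","ay","az","dx","dy","dz","aperture"]},"grip_n":{"type":"number"},"only":{"type":"string"},"quiet":{"type":"boolean"},"lines":{"type":"string"}},"required":["moves"],"additionalProperties":false}. moves is an object with one list for each field, all of the same length, 1 to 12, a row being the entries at one place: ax, ay, az (a rotation vector in rad), dx, dy, dz (the shift in mm), aperture (the finger opening in mm); each row shifts and turns the commanded pose from where the row before left it, along the tool's axes as they then stand; what a row does not reach is not made up. A row lasts 1/8 s, in which the tool goes at most 62.5 mm and 0.188 rad, less where a joint would pass 70% of its speed; a pose out of reach is approached as far as the arm can. The fingers move at their own pace and stop on an object; grip_n is the grip in N (left out, the last holds). Time passes only in rows, so rows that do not move let the fingers close. The tool returns the time, the measured TCP pose, the force, the opening and the grip force at its end. only (a regular expression) keeps the lines of the reply that match it, lines (a string "A,B") keeps lines A to B, and quiet returns only ok. Input that does not fit is refused with a message, and nothing moves.
- r.get_state(): the state, without advancing time (a new reading comes with each control period).
- r.camera(name): name is "scene" or "side" or "wrist"; returns a dict with "img" (400x640x3 uint8, blue, green, red), "range_z" (400x640 float32, mm along the optical axis (not along the pixel's ray), 0 where there is no reading), "camera_matrix" (3x3 intrinsics, pixels), "world_to_cam" (4x4, takes a point from world to camera coordinates); the wrist camera has in their place "hand_eye" (4x4, takes a point from camera to tool coordinates, whose origin is the TCP and whose axes are the flange's). Camera axes: x right, y up, looking along -z (the intrinsics and any distortion apply to the point x, -y, -z); pixel columns grow to the right and rows downward; lengths in mm; the calibration is good to about 2 mm. The wrist camera is an equidistant fisheye: a pixel r from the principal point sees the ray r / f radians off the axis. A picture is of the moment at which its call begins: read the wrist's pose just before it.
- r.job_done(): hands the job in; it is judged then, once.
The state is a dict: "t": time; "joints": joint angles; "joint_vel": joint speeds; "joint_efforts": joint torques, N m; "eef_pos": TCP position; "tcp_rot": TCP orientation; "ft_force": force on the tool from outside, world axes, zero at the start; "moment": the same for the moment, N m; "width": finger opening in mm; "gripper_force": force on a finger pad.
Only numpy, scipy, OpenCV 4.12 (cv2) and the standard library are available. Lean on these libraries where they do the work, as an engineer would, in place of code of your own. Each camera call takes 0.05 s, during which the arm holds its last target. There are 200 camera calls.

## Task

Take the specimen carrier by its blue grip, lift it up and off the two hooks of its stand, bring it over the middle of the blue register book and keep it there in the air, level and still, with its underside at least 10 cm above the book. Both cups must stay standing in the carrier and the carrier must stay near level all the way; leave the book and the other things on the desk where they are. Finish while still holding it: do not put it down or let go.

Things in the scene. Friction and masses are not known exactly. Their poses are not given: they have to be found in the camera images.
- carrier: White open tray with two wells, 80 (x) x 148 (y) x 30 (z) mm, 4 mm floor and walls, a cup in each (lids reach 68 mm above the underside). An arch of 10 mm steel bar stands over it; the arch's straight top runs along y, 140 mm above the underside, and hangs in the stand's two hooks, free to swing. Empty about 0.3 kg. Origin: centre of the underside, at the start 20 mm above the desk; z up
- carrier_grip (a point): Centre of the blue flat-sided grip sleeve in the middle of the carrier's top bar, 140 mm above the underside. The sleeve is 16 mm thick along the carrier's x (take it across this, from above), 56 mm long along y, 26 mm high; bare bar goes on at both ends. Axes as the carrier's.
- stand: Fixed stand: grey plate 170 x 180 x 10 mm (x = -55 to +115 mm), two upright 8 mm steel rods at x = +92, y = -52 and +52 mm, each with an arm that runs to -x (roughly at the robot), dips to a seat at x = 0 (155 mm above the desk, the carrier's bar lies there) and turns up to a black ball tip. Origin: on the desk straight below the middle of the hanging bar; z up, axes as the hanging carrier's
- hook_tips (a point): Point midway between the two ball tips of the stand's hooks: x = -26 mm of the stand, ball centres 171 mm and tops 176 mm above the desk, the stand's highest parts. To leave the hooks the bar must rise 22 mm or more, then go to the stand's -x; straight up it can go about 55 mm before the cup lids meet the arms from below. The tray is clear of the arms 75 mm or more towards -x, or above the tips
- cup_yellow: Specimen cup with yellow lid, 64 mm in diameter and 64 mm high, about 0.08 kg, standing loose in the carrier's well at its +y side (centre 36 mm from the carrier's middle), about 4 mm play. Origin: centre of its underside; z up.
- cup_blue: Specimen cup with blue lid, same size, standing loose in the well at the carrier's -y side (centre at y = -36 mm). Origin: centre of its underside; z up.
- register: Blue register book lying loose on the desk, 210 (x) x 152 (y) x 14 mm. Origin: centre of its underside.
- timer: Small white timer with three coloured buttons lying loose on the desk, 66 x 62 x 18 mm. A bystander. Origin: centre of its underside.
- label_roll: Roll of white labels standing loose on the desk, 69 mm in diameter, 41 mm high. A bystander. Origin: centre of its underside.
Things that resemble listed ones, but are neither listed nor needed, are in the scene too. Of the things shaped like the cup_yellow, the yellow one is meant.

How it is judged (in metres and radians):
On the way:
1. the carrier is lifted clear of the hooks, held in the gripper alone (contact force between the fingers and carrier above 1 N and contact force between stand and carrier below 0.1 N and z of carrier_grip in the frame of stand above 0.167 m), for 0.2 s.
At the end, for the whole second after the job is handed in: Held by the fingers alone, touching neither stand nor book: middle within 50 mm of the book's middle, underside over 105 mm above the desk, tilt under 0.12 rad, under 0.03 m/s and 0.15 rad/s; each cup in its own well (12 mm); book, timer and label roll within 20 mm of their start (contact force between the fingers and carrier above 1 N and contact force between each of stand, register and carrier below 0.1 N and horizontal distance between carrier and register below 0.05 m and height (world z) of carrier above 0.105 m and angle between carrier's own z axis and vertical below 0.12 rad and linear speed of carrier below 0.03 m/s and angular speed of carrier below 0.15 rad/s and x of cup_yellow in the frame of carrier between -0.012 and 0.012 m and y of cup_yellow in the frame of carrier between 0.024 and 0.048 m and z of each of cup_yellow, cup_blue in the frame of carrier below 0.012 m and x of cup_blue in the frame of carrier between -0.012 and 0.012 m and y of cup_blue in the frame of carrier between -0.048 and -0.024 m and distance of each of timer, label_roll, register from where it was at the start of the episode below 0.02 m); the arm keeps its last pose, push and grip.
It fails at once if the carrier is tilted more than 0.35 rad (angle between carrier's own z axis and vertical above 0.35 rad).
It fails at once if a cup has left its well (z of any of cup_yellow, cup_blue in the frame of carrier above 0.03 m).
It fails at once if the book or another thing on the desk is pushed about (distance of any of timer, label_roll, register from where it was at the start of the episode above 0.03 m).
It also fails if it takes over 51 s, if anything falls off the work surface, if the arm or the gripper's body presses on something with over 40 N, if the wrist force passes 120 N, or if a joint passes its speed limit or range.

## Working session

There is one attempt and no reset: what is moved stays moved. The work goes in short steps, Python scripts to look and compute and a tool call to move; the robot and the scene stay as the last step left them, time stands still between calls to the robot, and variables do not carry over. Pictures are saved under pics/ and viewed, at most 10 in all, crops included, and the job is handed in when it is done.

```bash
mkdir -p pics; cat > h.py <<'E'
import numpy as np, cv2
from bench import r
def cloud(c):
    K=c["camera_matrix"];z=c["range_z"].astype(float)
    v,u=np.mgrid[:400,:640]
    x=(u-K[0,2])/K[0,0]*z; y=(v-K[1,2])/K[1,1]*z
    P=np.stack([x,-y,-z,np.ones_like(z)],-1)
    W=P@np.linalg.inv(c["world_to_cam"]).T
    W=W[...,:3]; W[z<=0]=np.nan
    return W
E
python3 - <<'E'
from h import *
for n in("scene","side","wrist"):
    c=r.camera(n); cv2.imwrite(f"pics/{n}0.png",c["img"]); np.savez(f"{n}0.npz",**c)
    print(n,c["camera_matrix"].round(1).tolist(),[k for k in c])
print({k:np.round(v,3) for k,v in r.get_state().items()})
E
```

```text
scene [[489.2, 0.0, 327.0], [0.0, 489.2, 196.3], [0.0, 0.0, 1.0]] ['img', 'range_z', 'camera_matrix', 'world_to_cam']
side [[489.9, 0.0, 311.5], [0.0, 489.9, 198.0], [0.0, 0.0, 1.0]] ['img', 'range_z', 'camera_matrix', 'world_to_cam']
wrist [[309.7, 0.0, 317.8], [0.0, 309.7, 196.4], [0.0, 0.0, 1.0]] ['img', 'range_z', 'camera_matrix', 'hand_eye']
{'t': np.float64(0.15), 'joints': array([-0.07 ,  0.522, -0.036,  1.6  ,  0.021,  1.021, -0.113]), 'joint_vel': array([ 0.   , -0.001, -0.001, -0.003,  0.001, -0.001, -0.002]), 'joint_efforts': array([ 0.0000e+00, -9.2738e+01,  1.9800e+00, -3.7005e+01,  1.8000e-02,
        6.0000e-03, -0.0000e+00]), 'eef_pos': array([ 6.24730e+02, -1.80000e-02,  2.11155e+02]), 'tcp_rot': array([-2.221e+00, -2.221e+00,  1.000e-03]), 'ft_force': array([-1.339, -0.074,  0.582]), 'moment': array([-0.059, -0.017,  0.084]), 'gripper_force': np.float64(0.0), 'width': np.float64(85.276)}
```

View pics/scene0.png

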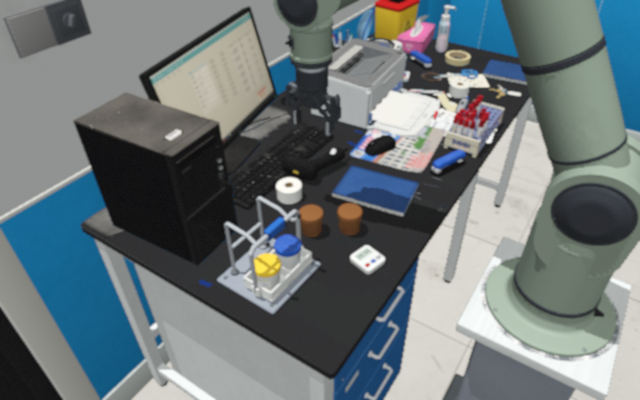

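View pics/side0.png

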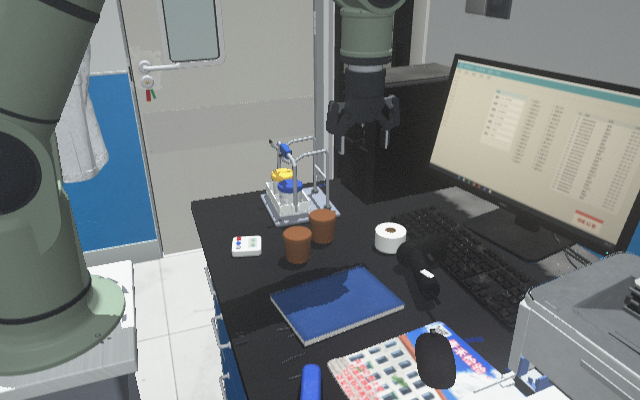

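The scene view has the carrier's blue sleeve near (275,228), the yellow lid at (266,265), the blue lid at (287,245) and the book at (377,190). In the side view the sleeve is near (286,150) and the book near (338,300). Two brown cups stand between the carrier and the book.

```bash
python3 - <<'E'
from h import *
rois={"scene":dict(grip=(258,212,290,242),ylid=(250,250,285,278),blid=(272,234,304,256),book=(328,165,422,216),roll=(272,175,305,205),timer=(345,240,390,275)),
"side":dict(grip=(274,140,294,162),ylid=(268,165,296,182),blid=(276,180,304,194),book=(265,262,410,345),roll=(372,220,410,255),timer=(228,232,264,260))}
G={}
for n in rois:
    c=dict(np.load(n+"0.npz")); W=cloud(c); hsv=cv2.cvtColor(c["img"],cv2.COLOR_BGR2HSV)
    M={"b":cv2.inRange(hsv,(100,120,50),(130,255,255)),"y":cv2.inRange(hsv,(20,120,90),(35,255,255)),"w":cv2.inRange(hsv,(0,0,140),(180,60,255))}
    for k,(a,b,cc,d) in rois[n].items():
        m=np.zeros((400,640),np.uint8); m[b:d,a:cc]=M[{"y":"y","r":"w","t":"w"}.get(k[0],"b")][b:d,a:cc]
        num,l,s,ce=cv2.connectedComponentsWithStats(m); i=1+np.argmax(s[1:,4]); m=l==i
        rect=cv2.minAreaRect(np.argwhere(m)[:,::-1].astype(np.float32))
        p=W[m]; p=p[~np.isnan(p[:,0])]
        print(n,k,s[i],ce[i].round(1),"med",np.median(p,0).round(0),"p5",np.percentile(p,3,0).round(0),"p95",np.percentile(p,97,0).round(0))
        if k in("book","grip"):
            q=p if k=="grip" else p[abs(p[:,2]-14)<8]
            print("   rect xy",cv2.minAreaRect(q[:,:2].astype(np.float32)))
            print("   eig",np.linalg.svd(q-q.mean(0),full_matrices=False)[2][0].round(3))
        if k in("grip",):
            K=c["camera_matrix"];T=np.linalg.inv(c["world_to_cam"]);u,v=ce[i]
            G[n]=(T[:3,3],T[:3,:3]@np.array([(u-K[0,2])/K[0,0],-(v-K[1,2])/K[1,1],-1]))
(o1,d1),(o2,d2)=G["scene"],G["side"]
t=np.linalg.lstsq(np.c_[d1,-d2],o2-o1,rcond=None)[0]
print("tri grip",o1+t[0]*d1,o2+t[1]*d2)
# points in stand area above 140: bar/hook arms
for n in rois:
    c=dict(np.load(n+"0.npz"));cv2.imwrite(f"pics/{n}crop.png",cv2.resize(c["img"][120:310,205:365] if n=="scene" else c["img"][120:235,245:355],None,fx=4 if n=="side" else 3,fy=4 if n=="side" else 3,interpolation=cv2.INTER_CUBIC))
E
```

```text
scene grip [264 216  22  24 285] [274.9 227. ] med [537. 266. 170.] p5 [533. 101.  -1.] p95 [681. 294. 176.]
   rect xy ((610.1679077148438, 194.86468505859375), (50.55476379394531, 249.43931579589844), 41.88371658325195)
   eig [-0.525  0.575  0.628]
scene ylid [254 253  27  24 499] [266.6 264.9] med [539. 309.  89.] p5 [513. 281.  82.] p95 [566. 336.  93.]
scene blid [274 234  28  22 478] [287.2 244.5] med [539. 235.  89.] p5 [512. 148.   1.] p95 [625. 261.  92.]
scene book [ 333  166   86   46 2284] [376.3 187.7] med [ 511. -144.   13.] p5 [ 417. -216.    9.] p95 [613. -77.  17.]
   rect xy ((512.8982543945312, -145.59481811523438), (209.18826293945312, 150.6741943359375), 8.803481101989746)
   eig [-0.988 -0.157  0.001]
scene roll [275 177  27  27 575] [288.3 189.6] med [699.  21.  39.] p5 [671. -53.   1.] p95 [765.  44.  45.]
scene timer [350 245  36  29 631] [367.  258.4] med [397. 113.  17.] p5 [363.  69.  -0.] p95 [436. 143.  21.]
side grip [280 143  11  12  77] [284.6 148.6] med [539. 262. 170.] p5 [534. 237. 156.] p95 [549. 290. 173.]
   rect xy ((541.8362426757812, 280.172
[... 188 characters left out ...]
p95 [565. 328.  88.]
side blid [278 180  15  13 170] [285.8 186. ] med [528. 221.  86.] p5 [511. 201.  78.] p95 [548. 253.  89.]
side book [ 271  266  134   75 5238] [335.  301.9] med [ 507. -151.   11.] p5 [ 416. -215.    9.] p95 [611. -77.  13.]
   rect xy ((513.1697387695312, -143.36431884765625), (209.53060913085938, 146.41151428222656), 8.491848945617676)
   eig [-0.989 -0.149  0.001]
side roll [375 222  32  32 742] [389.3 236.8] med [695.  -8.  36.] p5 [672. -26.  -0.] p95 [750.  94.  41.]
side timer [232 235  29  21 529] [246.5 245.7] med [398.  96.  15.] p5 [365.  73.  -2.] p95 [429. 163.  17.]
tri grip [541.50310656 267.31525947 166.38430686] [541.50175178 267.31526879 166.3833186 ]
```

View pics/scenecrop.png

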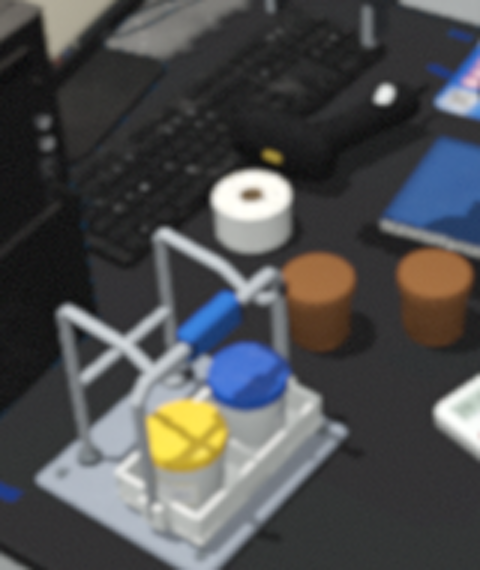

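View pics/sidecrop.png

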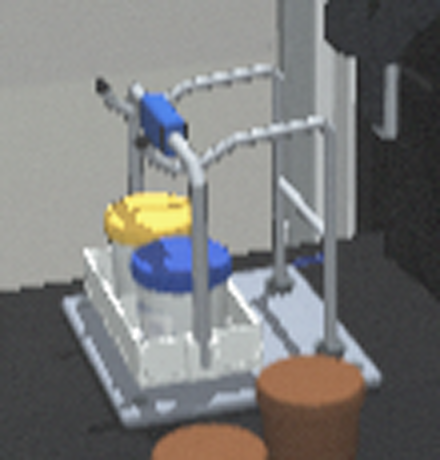

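The crops show the bar lying in both hooks. It runs almost along world y with the sleeve in the middle, and the brown cups are clear of the stand. The sleeve comes out near (541, 268, 163) and the book at (513, -144). I'll move above the stand and look with the wrist camera.

Emit:
shift_gripper(moves={"ax":[0,0,0,0,0,0,0,0,0],"ay":[0,0,0,0,0,0,0,0,0],"az":[0,0,0,0,0,0,0,0,0],"dx":[18,36,40,40,40,30,12,0,0],"dy":[-7,-14,-15,-15,-15,-12,-7,0,0],"dz":[-10,-20,-20,-20,-20,0,0,0,0],"aperture":[85,85,85,85,85,85,85,85,85]})

```text
t: 1.27
eef_pos: [540.4, 214.7, 301.5]
tcp_rot: [2.223, 2.22, -0.001]
ft_force: [-0.3, 0.4, -0.2]
width: 84.8
gripper_force: 0.0
```

```bash
python3 - <<'E'
from h import *
s=r.get_state(); c=r.camera("wrist"); np.savez("w1.npz",pos=s["eef_pos"],rot=s["tcp_rot"],**c); cv2.imwrite("pics/w1.png",c["img"])
print(c["hand_eye"].round(2).tolist(), s["eef_pos"], s["tcp_rot"])
for n in("scene","side"):
    c=dict(np.load(n+"0.npz"));W=cloud(c);hsv=cv2.cvtColor(c["img"],cv2.COLOR_BGR2HSV)
    m=(W[...,2]>140)&(W[...,2]<190)&(abs(W[...,0]-540)<20)&(abs(W[...,1]-268)<45)&(cv2.inRange(hsv,(100,120,50),(130,255,255))>0)
    p=W[m];print(n,len(p),"fit dx/dy",np.polyfit(p[:,1],p[:,0],1),p.min(0),p.max(0))
    m=(cv2.inRange(hsv,(4,90,40),(16,255,200))>0)&(W[...,2]>25)&(W[...,2]<120)&(abs(W[...,1]-100)<150)&(W[...,0]<750)
    nn,l,st,ce=cv2.connectedComponentsWithStats(m.astype(np.uint8))
    for i in range(1,nn):
        if st[i,4]>100: q=W[l==i]; print("brown",np.median(q,0).round(),q.max(0).round())
E
```

```text
[[0.0, 0.96, 0.29, 74.51], [1.0, -0.0, -0.0, -0.64], [0.0, 0.29, -0.96, -161.79], [0.0, 0.0, 0.0, 1.0]] [540.43401687 214.69987738 301.51078994] [ 2.22274121e+00  2.21951300e+00 -7.76092514e-04]
scene 245 fit dx/dy [4.02280405e-02 5.26936648e+02] [530.48985348 239.60576893 151.2436503 ] [549.88812852 295.85639698 177.43853028]
brown [487.  46.  64.] [522.  67.  70.]
brown [565. 102.  64.] [603. 126.  70.]
side 78 fit dx/dy [-1.85969818e-02  5.44493923e+02] [533.59234592 235.84767806 152.2436987 ] [549.08646438 291.49295245 173.38335165]
brown [514.  48.  61.] [602. 122.  66.]
```

View pics/w1.png

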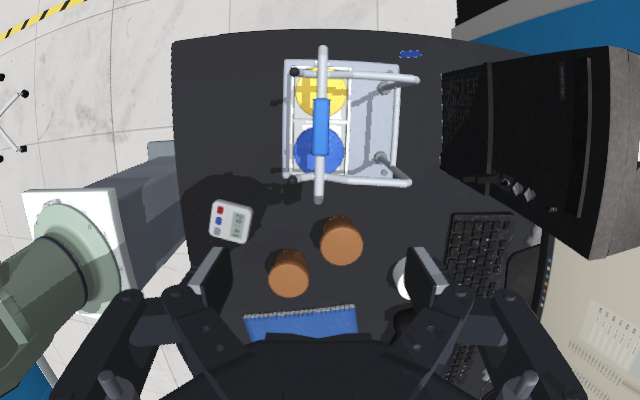

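The wrist view shows the blue sleeve around (321,126). The bar runs from (322,48) to (319,200), nearly along the tool's x, and the hook tips are at (294,72) and (292,186). Next I'll cast rays for the bar ends and the sleeve.

```bash
cat >> h.py <<'E'
from scipy.spatial.transform import Rotation as R
def wray(c,uv,pos,rot):
    K=c["camera_matrix"]; d=np.atleast_2d(uv)-[K[0,2],K[1,2]]; rr=np.linalg.norm(d,axis=1); th=rr/K[0,0]
    k=np.sin(th)/np.maximum(rr,1e-9); v=np.c_[d[:,0]*k,-d[:,1]*k,-np.cos(th)]
    T=np.eye(4);T[:3,:3]=R.from_rotvec(rot).as_matrix();T[:3,3]=pos;T=T@c["hand_eye"]
    return T[:3,3],v@T[:3,:3].T
def onplane(o,d,z): return o+d*((z-o[2])/d[:,2])[:,None]
E
python3 - <<'E'
from h import *
c=dict(np.load("w1.npz")); hsv=cv2.cvtColor(c["img"],cv2.COLOR_BGR2HSV)
m=np.zeros((400,640),np.uint8); m[90:160,308:334]=cv2.inRange(hsv,(102,170,120),(125,255,255))[90:160,308:334]
z=c["range_z"]; print("range",z[126,321],z[95:160:8,321])
v,u=np.nonzero(m); uv=np.c_[u,v].astype(float)
o,d=wray(c,uv,c["pos"],c["rot"])
T=np.eye(4);T[:3,:3]=R.from_rotvec(c["rot"]).as_matrix();T=T@c["hand_eye"]; ax=-T[:3,2]
P=o+d*(z[v,u]/(d@ax))[:,None]
k=P[:,2]>150; P=P[k]
print(k.sum(),"med",np.median(P,0),"min",np.percentile(P,2,0),"max",np.percentile(P,98,0))
print("rect",cv2.minAreaRect(P[:,:2].astype(np.float32)))
o,d=wray(c,[[322,50],[319,198],[294,72],[292,181],[321,98],[321,155]],c["pos"],c["rot"])
print("bar/tips/sleeve",onplane(o,d,165).round(1))
E
```

```text
range 284.6564 [282.95197 278.65967 279.19806 281.4996  283.9298  286.8104  288.4081
 290.74225 300.31522]
351 med [539.05956696 261.15900412 171.25901609] min [534.26494348 243.9628994  168.43173734] max [549.50093385 296.27550936 173.02994792]
rect ((542.4891357421875, 269.98492431640625), (53.08980941772461, 16.20462989807129), 86.78539276123047)
bar/tips/sleeve [[543.8 344.2 165. ]
 [540.9 198.4 165. ]
 [517.3 322.8 165. ]
 [514.1 216.1 165. ]
 [542.8 297.4 165. ]
 [542.9 242.1 165. ]]
```

Emit:
shift_gripper(moves={"ax":[0,0,0,0,0,0,0,0],"ay":[0,0,0,0,0,0,0,0],"az":[0.025,0,0,0,0,0,0,0],"dx":[15,25,15,0,0,0,0,0],"dy":[1,1,0,0,0,0,0,0],"dz":[0,0,10,25,25,15,0,0],"aperture":[60,60,60,60,60,60,60,60]})

```text
t: 2.33
eef_pos: [543.4, 271.0, 227.3]
tcp_rot: [2.249, 2.193, 0.001]
ft_force: [0.2, -0.6, 0.4]
width: 59.7
gripper_force: 0.0
```

```bash
python3 - <<'E'
from h import *
s=r.get_state(); c=r.camera("wrist"); print(s["eef_pos"])
np.savez("w2.npz",pos=s["eef_pos"],rot=s["tcp_rot"],**c)
hsv=cv2.cvtColor(c["img"],cv2.COLOR_BGR2HSV); cv2.imwrite("pics/w2.png",c["img"])
z=c["range_z"]; m=cv2.inRange(hsv,(102,150,80),(128,255,255)); v,u=np.nonzero(m)
o,d=wray(c,np.c_[u,v].astype(float),s["eef_pos"],s["tcp_rot"])
T=R.from_rotvec(s["tcp_rot"]).as_matrix()@c["hand_eye"][:3,:3]; ax=-T[:,2]
P=o+d*(z[v,u]/(d@ax))[:,None]
P=P[(P[:,2]>145)&(P[:,2]<185)&(abs(P[:,0]-542)<25)&(abs(P[:,1]-269)<45)]
print(len(P),np.median(P,0),np.percentile(P,2,0),np.percentile(P,98,0)); 
Q=P[P[:,2]>np.percentile(P[:,2],98)-5]
print("top",len(Q),Q.min(0),Q.max(0),cv2.minAreaRect(Q[:,:2].astype(np.float32)))
E
```

```text
[543.42860675 270.97631658 227.34122741]
1439 [542.29459645 271.88995421 171.66614243] [534.54128768 244.97936006 168.30380207] [549.69158696 296.98490789 173.30584944]
top 1410 [533.71206648 243.19367372 168.31697412] [550.03872839 298.30118087 174.7342512 ] ((542.4296264648438, 270.6855773925781), (55.01688003540039, 15.583596229553223), 87.93327331542969)
```

View pics/w2.png

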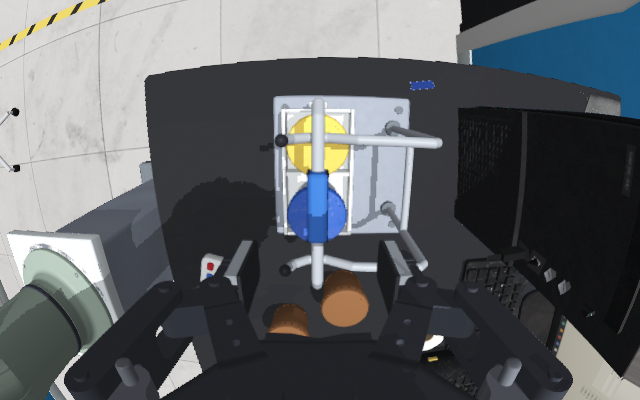

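The wrist view shows the sleeve at (318,207), squared up with the jaws and within 1 mm of the TCP, with its top at about z 172.5. So the sleeve's centre is at about 159.5. I'll go straight down and close.

Emit:
shift_gripper(moves={"ax":[0,0,0,0,0,0],"ay":[0,0,0,0,0,0],"az":[0,0,0,0,0,0],"dx":[0,0,0,0,0,0],"dy":[-1,0,0,0,0,0],"dz":[20,20,15,10,4,0],"aperture":[60,60,60,60,60,60]}, grip_n=70)

```text
t: 3.12
eef_pos: [542.1, 271.0, 157.8]
tcp_rot: [2.249, 2.193, 0.0]
ft_force: [0.0, 0.1, -0.5]
width: 59.8
gripper_force: 0.0
```

Emit:
shift_gripper(moves={"ax":[0,0,0,0,0,0],"ay":[0,0,0,0,0,0],"az":[0,0,0,0,0,0],"dx":[0,0,0,0,0,0],"dy":[0,0,0,0,0,0],"dz":[0,0,0,0,0,0],"aperture":[25,10,5,5,5,5]}, grip_n=70)

```text
t: 3.88
eef_pos: [542.0, 271.0, 157.6]
tcp_rot: [-2.249, -2.193, 0.0]
ft_force: [0.1, 0.1, -0.1]
width: 4.9
gripper_force: 0.0
```

The opening reads 4.9 mm with no pad force, so the fingers did not stop on the sleeve. I'll look before doing anything else.

```bash
python3 - <<'E'
from h import *
s=r.get_state(); print(s["width"],s["gripper_force"],s["eef_pos"],s["joints"].round(3))
c=r.camera("wrist"); cs=r.camera("side"); 
np.savez("w3.npz",pos=s["eef_pos"],rot=s["tcp_rot"],**c)
a=cv2.resize(c["img"][100:400,170:470],(600,600)); b=cv2.resize(cs["img"][60:240,230:290+0],(200,600))
cv2.imwrite("pics/w3.png",np.hstack([a,b]))
E
```

```text
4.877181147348638 0.0 [541.96908254 270.98495222 157.57043556] [-0.49   0.552 -0.103  1.701  0.069  0.892 -0.646]
```

View pics/w3.png

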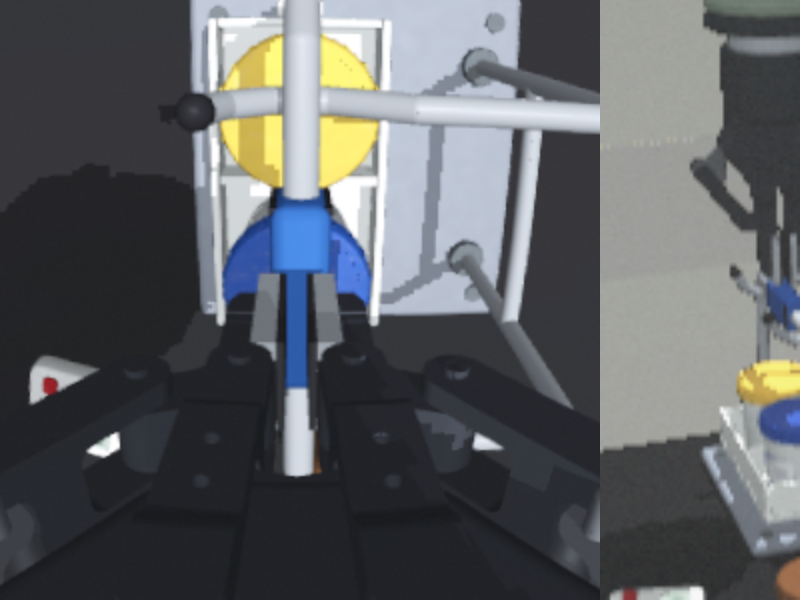

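The wrist view shows the pads at crop (265–340, 275–350) with the sleeve passing below the narrow gap between them. The side crop also puts the fingertips above or on top of the sleeve. I'll measure the tip heights.

```bash
python3 - <<'E'
from h import *
c=dict(np.load("w3.npz")); z=c["range_z"]
T=R.from_rotvec(c["rot"]).as_matrix()@c["hand_eye"][:3,:3]; ax=-T[:,2]
for v in range(205,300,6):
    row=[]
    for u in (298,304,309,314,318,322,328,334,340):
        o,d=wray(c,[[u,v]],c["pos"],c["rot"]); p=o+d[0]*(z[v,u]/(d[0]@ax)); row.append("%d,%d,%d"%tuple(p) if z[v,u]>0 else "-")
    print(v,row)
for n in("scene","side"):
    cc=r.camera(n); W=cloud(cc); img=cc["img"].astype(int)
    # points around the gripper, excluding blue
    m=(abs(W[...,0]-542)<60)&(abs(W[...,1]-271)<14)&(W[...,2]>130)&(W[...,2]<230)
    p=W[m]; b=(img[m][:,0]-img[m][:,2])
    for z0 in range(130,230,10):
        k=(p[:,2]>=z0)&(p[:,2]<z0+10)
        if k.any(): print(n,z0,k.sum(),p[k].min(0).round(),p[k].max(0).round(),"blue frac",(b[k]>50).mean().round(2))
    np.savez(n+"3.npz",**cc)
E
```

```text
205 ['521,253,38', '534,296,168', '537,296,171', '539,296,169', '542,296,170', '544,296,171', '547,296,170', '550,295,169', '563,247,21']
211 ['524,260,77', '529,262,81', '537,293,171', '539,294,172', '541,293,171', '543,293,172', '546,293,172', '550,292,169', '560,253,57']
217 ['525,258,85', '529,259,87', '537,290,171', '539,290,172', '541,290,172', '543,290,171', '546,290,172', '550,289,170', '558,257,84']
223 ['524,253,86', '529,254,88', '537,287,172', '539,287,172', '541,287,171', '543,287,172', '546,287,172', '550,286,169', '558,253,86']
229 ['524,249,87', '529,248,87', '537,284,172', '539,284,172', '541,284,172', '543,284,173', '546,283,171', '550,282,169', '558,248,87']
235 ['524,243,86', '529,243,87', '536,280,171', '539,280,171', '541,280,171', '543,280,172', '546,280,171', '550,279,169', '558,242,87']
241 ['524,237,86', '535,283,186', '537,283,184', '539,277,171', '541,277,171', '543,277,172', '546,283,186', '549,283,186', '558,237,87']
247 ['532,283,191', '535,284,193', '537,283,191', '539,273,171', '541,273,171', '543,274,173', '546,283,191', '548,283,192', '552,279,183']
[... 1452 characters left out ...]
. 200.] [557. 283. 210.] blue frac 0.0
scene 210 46 [524. 273. 210.] [557. 283. 220.] blue frac 0.0
scene 220 69 [509. 258. 220.] [578. 285. 230.] blue frac 0.0
side 140 1 [535. 262. 150.] [535. 262. 150.] blue frac 0.0
side 150 8 [534. 259. 152.] [536. 281. 159.] blue frac 0.62
side 160 12 [535. 258. 160.] [537. 283. 169.] blue frac 1.0
side 170 24 [533. 257. 170.] [549. 278. 180.] blue frac 0.83
side 180 40 [526. 258. 180.] [557. 274. 190.] blue frac 0.0
side 190 56 [525. 257. 190.] [558. 277. 200.] blue frac 0.0
side 200 47 [525. 258. 201.] [558. 280. 210.] blue frac 0.0
side 210 46 [523. 257. 210.] [562. 279. 220.] blue frac 0.0
side 220 90 [505. 257. 220.] [578. 281. 230.] blue frac 0.0
```

The closed fingertips actually end near z ≈ 180, about 22 mm above the reported TCP rather than 17 mm below it. I'll check the finger geometry in the earlier open-gripper pictures before correcting.

```bash
python3 - <<'E'
from h import *
# initial: TCP 624.7,0,211.2 width 85
for n,f,x0,y0,zt in(("scene","scene0",625,0,211.2),("side","side0",625,0,211.2),("scene","scene3",542,271,157.6),("side","side3",542,271,157.6)):
    W=cloud(dict(np.load(f+".npz")));print(f)
    for dz in range(-24,110,8):
        m=(abs(W[...,0]-x0)<75)&(abs(W[...,1]-y0)<50)&(W[...,2]>=zt+dz)&(W[...,2]<zt+dz+8)
        if m.sum()>2: p=W[m]-[x0,y0,0]; print("  dz",dz,m.sum(),"x",p[:,0].min().round(),p[:,0].max().round(),"y",p[:,1].min().round(),p[:,1].max().round(), "inner |x|",abs(p[:,0]).min().round())
for f in("w1","w2","w3"):
    c=dict(np.load(f+".npz")); z=c["range_z"]; v,u=np.nonzero(z>0)
    o,d=wray(c,np.c_[u,v].astype(float),c["pos"],c["rot"]); T=R.from_rotvec(c["rot"]).as_matrix()@c["hand_eye"][:3,:3]
    P=o+d*(z[v,u]/(d@-T[:,2]))[:,None]; Q=(P-c["pos"])@R.from_rotvec(c["rot"]).as_matrix()  # tool coords
    k=(abs(Q[:,0])<14)&(abs(Q[:,1])<65)&(Q[:,2]>-70)&(Q[:,2]<(25 if f!="w3" else -18)); q=Q[k]
    print(f)
    for a in range(-70,25,8):
        s=q[(q[:,2]>=a)&(q[:,2]<a+8)]
        if len(s)>3: print("  tz",a,len(s),"y",s[:,1].min().round(),s[:,1].max().round(),"inner",abs(s[:,1]).min().round())
E
```

```text
scene0
  dz 32 18 x -51.0 46.0 y -8.0 13.0 inner |x| 40.0
  dz 40 47 x -59.0 54.0 y -10.0 14.0 inner |x| 39.0
  dz 48 48 x -58.0 56.0 y -14.0 15.0 inner |x| 40.0
  dz 56 55 x -60.0 55.0 y -12.0 14.0 inner |x| 39.0
  dz 64 49 x -59.0 55.0 y -12.0 13.0 inner |x| 38.0
  dz 72 36 x -62.0 65.0 y -9.0 15.0 inner |x| 41.0
  dz 80 101 x -75.0 73.0 y -12.0 15.0 inner |x| 36.0
  dz 88 125 x -75.0 72.0 y -15.0 18.0 inner |x| 5.0
  dz 96 159 x -74.0 68.0 y -17.0 21.0 inner |x| 0.0
  dz 104 141 x -75.0 69.0 y -17.0 19.0 inner |x| 0.0
side0
  dz 32 43 x -55.0 53.0 y -15.0 10.0 inner |x| 41.0
  dz 40 77 x -58.0 56.0 y -14.0 9.0 inner |x| 41.0
  dz 48 75 x -58.0 56.0 y -16.0 7.0 inner |x| 41.0
  dz 56 78 x -58.0 55.0 y -15.0 8.0 inner |x| 40.0
  dz 64 75 x -59.0 57.0 y -14.0 10.0 inner |x| 41.0
  dz 72 95 x -73.0 73.0 y -17.0 12.0 inner |x| 40.0
  dz 80 198 x -75.0 73.0 y -16.0 11.0 inner |x| 33.0
  dz 88 213 x -75.0 73.0 y -20.0 14.0 inner |x| 0.0
  dz 96 276 x -73.0 71.0 y -21.0 16.0 inner |x| 0.0
  dz 104 234 x -73.0 71.0 y -21.0 16.0 inner |x| 0.0
scene3
  dz -8 48 x -10.0 13.0 y -30.0 50.0 inne
[... 1471 characters left out ...]
nner |x| 1.0
  dz 104 164 x -63.0 61.0 y -21.0 10.0 inner |x| 0.0
w1
  tz -70 1020 y -56.0 55.0 inner 41.0
  tz -62 1075 y -57.0 56.0 inner 41.0
  tz -54 935 y -57.0 55.0 inner 41.0
  tz -46 786 y -57.0 56.0 inner 41.0
  tz -38 316 y -50.0 48.0 inner 41.0
w2
  tz -70 629 y -60.0 58.0 inner 29.0
  tz -62 972 y -44.0 43.0 inner 29.0
  tz -54 839 y -44.0 43.0 inner 29.0
  tz -46 756 y -45.0 43.0 inner 29.0
  tz -38 634 y -44.0 43.0 inner 29.0
  tz -30 210 y -37.0 35.0 inner 29.0
w3
  tz -70 1500 y -37.0 36.0 inner 4.0
  tz -62 754 y -23.0 23.0 inner 2.0
  tz -54 451 y -17.0 16.0 inner 2.0
  tz -46 548 y -17.0 16.0 inner 2.0
  tz -38 520 y -17.0 15.0 inner 2.0
  tz -30 268 y -16.0 15.0 inner 2.0
```

Scene, side and wrist depths all agree that the true fingertips, open or shut, sit 39 mm higher than the reported TCP implies. I treat the reported TCP as 39 mm too low. The fix is to open, go down 39 mm more and close.

Emit:
shift_gripper(moves={"ax":[0,0,0,0,0,0,0,0,0],"ay":[0,0,0,0,0,0,0,0,0],"az":[0,0,0,0,0,0,0,0,0],"dx":[0,0,0,0,0,0,0,0,0],"dy":[0,0,0,0,0,0,0,0,0],"dz":[0,0,0,0,10,12,11,6,0],"aperture":[60,60,60,60,60,60,60,60,60]}, grip_n=70)

```text
t: 5.2
eef_pos: [541.8, 270.9, 118.0]
tcp_rot: [-2.249, -2.193, 0.001]
ft_force: [-0.3, -0.3, 0.4]
width: 59.6
gripper_force: 0.0
```

Emit:
shift_gripper(moves={"ax":[0,0,0,0,0,0],"ay":[0,0,0,0,0,0],"az":[0,0,0,0,0,0],"dx":[0,0,0,0,0,0],"dy":[0,0,0,0,0,0],"dz":[0,0,0,0,0,0],"aperture":[30,20,10,5,5,5]}, grip_n=70)

```text
t: 5.95
eef_pos: [542.3, 271.1, 119.0]
tcp_rot: [2.249, 2.193, 0.001]
ft_force: [1.2, -1.1, 6.4]
width: 15.2
gripper_force: 68.4
```

Gripped: 15.2 mm opening and 68 N. Now I'll lift 38 mm.

Emit:
shift_gripper(moves={"ax":[0,0,0,0,0,0,0,0,0,0],"ay":[0,0,0,0,0,0,0,0,0,0],"az":[0,0,0,0,0,0,0,0,0,0],"dx":[0,0,0,0,0,0,0,0,0,0],"dy":[0,0,0,0,0,0,0,0,0,0],"dz":[-3,-6,-8,-8,-7,-4,-2,0,0,0],"aperture":[5,5,5,5,5,5,5,5,5,5]})

```text
t: 7.2
eef_pos: [541.9, 270.9, 156.4]
tcp_rot: [-2.249, -2.193, 0.0]
ft_force: [-0.5, -0.5, -4.6]
width: 15.1
gripper_force: 68.3
```

```bash
python3 - <<'E'
from h import *
for n in("scene","side"):
    c=r.camera(n); np.savez(n+"4.npz",**c); W=cloud(c); hsv=cv2.cvtColor(c["img"],cv2.COLOR_BGR2HSV)
    m=(cv2.inRange(hsv,(20,120,90),(35,255,255))>0)&(W[...,2]>60)&(abs(W[...,0]-540)<70); p=W[m]; print(n,"ylid",np.median(p,0).round(),np.percentile(p,97,0).round())
    m=(cv2.inRange(hsv,(100,120,50),(130,255,255))>0)&(W[...,2]>100)&(W[...,2]<150)&(abs(W[...,0]-540)<70)&(abs(W[...,1]-236)<50); p=W[m]; print(n,"blid",np.median(p,0).round(),np.percentile(p,97,0).round())
E
```

```text
scene ylid [533. 314. 126.] [562. 337. 172.]
scene blid [535. 238. 126.] [561. 262. 129.]
side ylid [530. 295. 124.] [566. 328. 150.]
side blid [532. 218. 123.] [566. 252. 126.]
```

The wrist load is 4.6 N and both lids rose by 37 mm and are level, so the carrier is free of the stand. Now move -x 90 mm and then up 95 mm.

Emit:
shift_gripper(moves={"ax":[0,0,0,0,0,0,0,0,0],"ay":[0,0,0,0,0,0,0,0,0],"az":[0,0,0,0,0,0,0,0,0],"dx":[0,0,0,0,0,0,0,0,0],"dy":[-4,-9,-14,-18,-18,-14,-9,-4,0],"dz":[0,0,0,0,0,0,0,0,0],"aperture":[5,5,5,5,5,5,5,5,5]})

```text
t: 8.43
eef_pos: [452.1, 273.2, 156.6]
tcp_rot: [2.249, 2.193, 0.0]
ft_force: [0.3, 0.4, -3.3]
width: 15.0
gripper_force: 68.4
```

Emit:
shift_gripper(moves={"ax":[0,0,0,0,0,0,0,0,0,0,0],"ay":[0,0,0,0,0,0,0,0,0,0,0],"az":[0,0,0,0,0,0,0,0,0,0,0],"dx":[0,0,0,0,0,0,0,0,0,0,0],"dy":[0,0,0,0,0,0,0,0,0,0,0],"dz":[-4,-9,-14,-18,-18,-15,-10,-5,-2,0,0],"aperture":[5,5,5,5,5,5,5,5,5,5,5]})

```text
t: 9.8
eef_pos: [451.9, 273.1, 251.2]
tcp_rot: [-2.249, -2.193, 0.001]
ft_force: [-0.2, -0.5, -4.1]
width: 15.2
gripper_force: 68.4
```

Emit:
shift_gripper(moves={"ax":[0,0,0,0,0,0,0,0,0,0],"ay":[0,0,0,0,0,0,0,0,0,0],"az":[0,0,0,0,0,0,0,0,0,0],"dx":[-5,-10,-16,-22,-26,-26,-26,-26,-26,-26],"dy":[1,2,3,4,4,4,4,5,5,4],"dz":[0,0,0,0,0,0,0,0,0,0],"aperture":[5,5,5,5,5,5,5,5,5,5]})

```text
t: 11.05
eef_pos: [482.7, 61.3, 251.7]
tcp_rot: [2.25, 2.192, 0.0]
ft_force: [-0.0, -0.4, -3.0]
width: 15.1
gripper_force: 68.5
```

Emit:
shift_gripper(moves={"ax":[0,0,0,0,0,0,0,0,0,0,0,0],"ay":[0,0,0,0,0,0,0,0,0,0,0,0],"az":[0,0,0,0,0,0,0,0,0,0,0,0],"dx":[-26,-26,-26,-26,-26,-26,-22,-16,-9,-4,0,0],"dy":[4,5,4,5,5,4,4,3,1,0,0,0],"dz":[0,0,0,0,0,0,0,0,0,0,0,0],"aperture":[5,5,5,5,5,5,5,5,5,5,5,5]})

```text
t: 12.55
eef_pos: [512.7, -143.8, 251.6]
tcp_rot: [-2.248, -2.194, -0.0]
ft_force: [0.4, 0.6, -4.2]
width: 14.8
gripper_force: 68.5
```

Emit:
shift_gripper(moves={"ax":[0,0,0,0],"ay":[0,0,0,0],"az":[0,0,0,0],"dx":[0,0,0,0],"dy":[0,0,0,0],"dz":[0,0,0,0],"aperture":[5,5,5,5]})

```text
t: 13.05
eef_pos: [512.6, -144.4, 251.6]
tcp_rot: [-2.249, -2.193, -0.0]
ft_force: [-0.0, 0.3, -3.9]
width: 14.9
gripper_force: 68.5
```

```bash
python3 - <<'E'
from h import *
out=[]
for n in("scene","side"):
    c=r.camera(n); out.append(c["img"]); W=cloud(c); hsv=cv2.cvtColor(c["img"],cv2.COLOR_BGR2HSV)
    near=(abs(W[...,0]-513)<90)&(abs(W[...,1]+145)<110)
    for k,m in(("ylid",cv2.inRange(hsv,(20,120,90),(35,255,255))),("blid",cv2.inRange(hsv,(100,120,50),(130,255,255))),("tray",cv2.inRange(hsv,(0,0,120),(180,70,255)))):
        m=(m>0)&near&(W[...,2]>(190 if k!="tray" else 130))&(W[...,2]<(235 if k!="tray" else 190)); p=W[m]
        if len(p): print(n,k,len(p),np.median(p,0).round(),np.percentile(p,2,0).round(),np.percentile(p,98,0).round())
cv2.imwrite("pics/end.png",np.hstack([out[0][90:390,230:630],out[1][50:350,180:580]]))
s=r.get_state();print(s["t"],np.abs(s["joint_vel"]).max())
E
```

```text
scene ylid 255 [ 505. -103.  221.] [ 483. -135.  213.] [537. -76. 225.]
scene blid 220 [ 504. -173.  221.] [ 482. -205.  214.] [ 531. -151.  225.]
scene tray 855 [ 489. -100.  175.] [ 470. -218.  155.] [551. -65. 188.]
side ylid 549 [ 509. -121.  219.] [ 482. -142.  210.] [538. -85. 221.]
side blid 577 [ 502. -194.  219.] [ 480. -215.  210.] [ 536. -161.  221.]
side tray 1922 [ 491. -205.  173.] [ 471. -231.  153.] [549. -77. 188.]
13.15 0.001469780415112739
```

View pics/end.png

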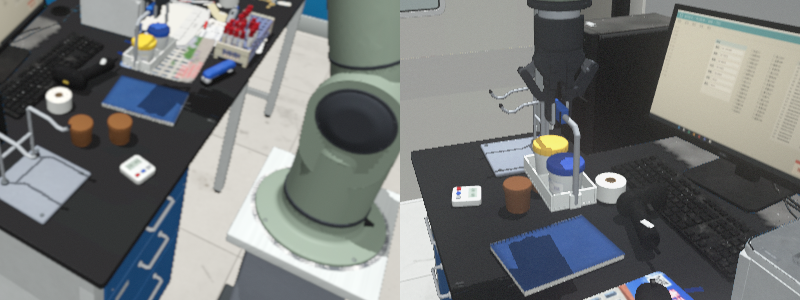

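Both views show the carrier level over the book with both cups standing: lids at crop (145,42)/(158,30) in the scene view and (550,145)/(566,165) in the side view. Book, timer and roll look unmoved. Its middle is near (511, -146) and its underside near z 153, with the book's middle at (513, -144).

```bash
python3 -c "
from bench import r
print(r.job_done())"
```

```text
the job is handed in; nothing more can be done
None
```

I handed the job in with the carrier held level and still about 2–3 mm off the book's middle, its underside near 153 mm above the desk and both cups standing; the first close missed because the true fingertips sit 39 mm higher than the reported TCP implies, so I went 39 mm lower and gripped it, and no verdict was returned.

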